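# Change the ink cartridge of the label printer

### The arm

A 6-joint arm with a two-finger parallel gripper is mounted at the origin on the work surface. World frame = base frame: x ahead of the robot, y to its left, z up, the work surface at z = 0. Lengths are in m, angles in rad, forces in N, time in s.
With the tool pointing down it reaches from about 0.35 to 0.775 m from the base axis. Payload 5.5 kg.
Tool frame: the origin (TCP) lies midway between the tips of the shut fingers; the grasp point (between the pads) lies grasp_offset behind it (grasp_offset is the distance from the TCP to the grasp point, in m); z points along the fingers, y is the line along which they close (so a half turn about z gives the same grasp; the last joint's range is limited). The gripper opens to 85 mm and grips with 20 to 120 N. Pads are 22 mm wide; open, the fingers measure 114 mm over their backs; the gripper's body (76 mm by 85 mm) begins 54 mm behind the grasp point. The pads swing forward as they close: fully open they stand 13 mm farther back than shut.
Start: joints at [1.084, 0.313, 0.046, 1.304, 0, 1.431], TCP at [0.195, 0.541, 0.231] pointing down, gripper open.
Joint ranges: [-2.76, 2.76], [-0.86, 1.69], [-1.03, 1.26], [-2.2, 2.34], [-1.47, 1.5], [-3.14, 3.14]. Speed limits (rad/s): [2.57, 2.57, 3.14, 3.14, 3.14, 3.14].

### API

Orientations are given as a unit quaternion [w, x, y, z].
In Python, from workcell import * gives the robot as it stands.
- The arm moves only by the tool step_arm, never from a script. Its argument "deltas" is a list of rows, each a list of 7 numbers: the shift along the world's x, y, z in mm, then the turn, a rotation vector about the world's x, y, z in degrees, then the gripper's target within -1 to 1 (fully open at 1, half-way at 0, shut at -1). A call has 1 to 5 rows; each row shifts and turns the commanded pose from where the row before left it; what a row does not reach is not made up. A row lasts 1/10 s, in which the tool goes at most 50 mm and 8.59 degrees, less where a joint would pass 70% of its speed; a pose out of reach is approached as far as the arm can. A call is refused whole if a number of a shift passes 50 or a number of a turn 8.59, either way. A call with a gripper value outside its range is refused whole. The fingers move at their own pace and stop on an object; "newtons" is the grip in N (left out, the last holds). Time passes only in rows, so rows that do not move let the fingers close. It gives the time, the measured TCP pose, the force, the opening and the grip force at its end, in the units of the state.
- get_state(): the state, without advancing time (a new reading comes with each control period).
- read_camera(name): name is "scene" or "top" or "wrist"; returns a dict with "image" (420x560x3 uint8, red, green, blue), "z_map" (420x560 float32, m along the optical axis (not along the pixel's ray), 0 where there is no reading), "K" (3x3 intrinsics, pixels), "dist_coeffs" ([k1, k2, p1, p2, k3] as OpenCV has them; the pictures are not rectified), "world_from_camera" (4x4, takes a point from camera to world coordinates). Camera axes: x right, y down, z forward; pixel columns grow to the right and rows downward; lengths in m; the calibration is good to about 2 mm. A picture is of the moment at which its call begins.
- hand_in(): hands the job in; it is judged then, once.
The state is a dict: "clock": time; "joint_pos": joint angles; "qvel": joint speeds; "tau": joint torques, N m; "tcp_pos": TCP position; "orientation": TCP orientation; "wrist_force": force on the tool from outside, world axes, zero at the start; "ft_torque": the same for the moment, N m; "finger_gap": finger opening in m; "grip_force": force on a finger pad.
Only numpy, scipy, OpenCV 4.12 (cv2) and the standard library are available. Lean on these libraries where they do the work, as an engineer would, in place of code of your own. Each camera call takes 0.05 s, during which the arm holds its last target. There are 200 camera calls.

### The job

The label printer's ink cartridge is empty: press it down to release its catch so that it pops up, lift it out and put it in the empty tub, then put the new cartridge into the bay and press it home until the catch holds it down. Press gently (more than 20 N would strain the catch), and leave the other things on the bench where they are.

Things in the scene. Friction and masses are not known exactly. Their poses are not given: they have to be found in the camera images.
- printer: White desktop label printer, fixed, on levelling feet that hold its underside 0 to 8 mm above the bench: 250 mm deep (x), 260 mm wide (y), front deck 104 mm above its underside; along its rear, from 22 mm behind its centre, a hood 159 mm high. Origin: centre of its underside; its front, with the label slot, faces its own -x; z up.
- bay_mouth (a point): Centre of the cartridge bay's mouth in the front deck, level with its collar's top, 107 mm above the printer's underside; axes as the printer's. Opening 72 mm (x) by 32 mm (y), a key slot 14.5 mm wide, 7.5 mm deep in the middle of its +x end, a sloping lead-in 2.5 mm wide; the shaft below is straight. A cartridge goes in upright, key rib to +x.
- bay_floor: Top of the sprung carriage, the bay's floor, on which a cartridge stands: 55 mm below the collar's top when up, 72 mm when held. Push-push catch: pushed about 23 mm down (spring 5 to 11 N) it meets a firm end stop; let go there, it rises 5 mm and is held. Pushed on by those 5 mm to the stop and let go, it rises fully. Short of the stop the catch does not change; at the stop 14 N is enough.
- old_cartridge: Empty ink cartridge, black with blank paper labels, 70 mm (x) by 30 mm (y) by 82 mm high, 40 to 80 g; a rib 6 mm deep and 12 mm wide runs up the middle of its +x end. Origin: centre of its underside, z up. At first it is held down in the bay, its top 10 mm above the collar; released, its top stands 27 mm above it.
- new_cartridge: Full ink cartridge, same make and size as the empty one (70 x 30 x 82 mm, rib on its +x end, flat top), 80 to 130 g, standing upright on the bench. Origin: centre of its underside, z up. Its sides clear the bay by 1 mm all round.
- empties_tub: Empty translucent plastic tub for used cartridges, fixed, 220 mm (x) by 170 mm (y) by 55 mm high, walls and floor 4 mm thick. Origin: centre of its underside.
- label_roll: Spare roll of paper labels lying flat, 90 mm across, 50 mm high, loose: a bystander. Origin: centre of its underside.
- cheese_mould: White perforated cheese mould, 100 mm across, 75 mm high, loose: a bystander. Origin: centre of its underside.
- cheese_box: Round wooden cheese box, 116 mm across, 34 mm high, loose: a bystander. Origin: centre of its underside.
- white_wheel: White-rinded cheese, 110 mm across, 36 mm high, loose: a bystander. Origin: centre of its underside.
- cheese_trier: Cheese trier lying flat, wooden cross handle 85 mm wide and a steel shaft, 150 mm long, loose: a bystander. Origin: on the bench below the middle of its length.

How it is judged:
On the way, in this order (a step that is already met when the one before it is completed fails the run):
1. the catch is released and the empty cartridge has popped up in the bay (z of bay_floor in the frame of printer above 0.048 m and horizontal distance between old_cartridge and bay_floor below 0.008 m), for 0.2 s.
2. the empty cartridge rests in the tub, let go (x of old_cartridge in the frame of empties_tub between -0.106 and 0.106 m and y of old_cartridge in the frame of empties_tub between -0.081 and 0.081 m and height (world z) of old_cartridge below 0.05 m and linear speed of old_cartridge below 0.02 m/s and contact force between old_cartridge and the fingers below 0.1 N), for 0.2 s.
At the end, for the whole second after the job is handed in: The new cartridge stands on the bay floor (within 4 mm sideways, 3 mm in height, 0.1 rad in yaw, 0.06 rad of tilt), at rest, and the catch holds the bay floor down (32 to 37.5 mm above the printer's underside); the empty cartridge lies or stands at rest inside the tub (z of bay_floor in the frame of printer between 0.032 and 0.0375 m and horizontal distance between new_cartridge and bay_floor below 0.004 m and z of new_cartridge in the frame of bay_floor between -0.003 and 0.003 m and angle between the x axis of new_cartridge and the x axis of printer, either way round below 0.1 rad and angle between new_cartridge's own z axis and vertical below 0.06 rad and linear speed of new_cartridge below 0.01 m/s and x of old_cartridge in the frame of empties_tub between -0.106 and 0.106 m and y of old_cartridge in the frame of empties_tub between -0.081 and 0.081 m and height (world z) of old_cartridge below 0.05 m and linear speed of old_cartridge below 0.02 m/s); the robot touches nothing.
It fails at once if a cartridge is pressed on the bay's floor with more than 22 N (contact force between any of new_cartridge, old_cartridge and bay_floor above 22 N).
It fails at once if a cartridge is forced against the printer with more than 40 N in all (contact force between any of new_cartridge, old_cartridge and printer above 40 N).
It fails at once if the gripper presses on the printer's casing with more than 30 N (contact force between the fingers and printer above 30 N).
It fails at once if a bystander is moved by more than 30 mm (distance of any of label_roll, cheese_mould, cheese_box, white_wheel, cheese_trier from where it was at the start of the episode above 0.03 m).
It also fails if it takes over 72 s, if anything falls off the work surface, if the arm or the gripper's body presses on something with over 40 N, if the wrist force passes 120 N, or if a joint passes its speed limit or range.

## Working session

There is one attempt and no reset: what is moved stays moved. The work goes in short steps, Python scripts to look and compute and a tool call to move; the robot and the scene stay as the last step left them, time stands still between calls to the robot, and variables do not carry over. Pictures are saved under pics/ and viewed, at most 10 in all, crops included, and the job is handed in when it is done.

Besides the shell and the picture viewer there is one more tool, called after "Request:" by a JSON object that holds its "name" and its "arguments". step_arm: Moves the arm, as the interface text tells. Its arguments: {"type":"object","properties":{"deltas":{"type":"array","items":{"type":"array","items":{"type":"number"}}},"newtons":{"type":"number"}},"required":["deltas"]}

```bash
mkdir -p pics
cat > h.py <<'E'
from workcell import *
import numpy as np, cv2
def cloud(c):
    h,w=c["z_map"].shape
    u,v=np.meshgrid(np.arange(w),np.arange(h))
    p=cv2.undistortPoints(np.stack([u,v],-1).reshape(-1,1,2).astype(np.float64),c["K"],c["dist_coeffs"]).reshape(h,w,2)
    z=c["z_map"][...,None]
    P=np.concatenate([p*z,z],-1)
    T=c["world_from_camera"]
    return P@T[:3,:3].T+T[:3,3]
E
python3 - <<'E'
from h import *
s=get_state(); print({k:(np.round(v,4).tolist()) for k,v in s.items()})
try: print(grasp_offset)
except Exception as e: print(e)
for n in ["top","scene"]:
    c=read_camera(n); cv2.imwrite(f"pics/{n}0.png",c["image"][...,::-1]); np.savez(f"{n}0.npz",**c)
    print(n,np.round(c["world_from_camera"],3).tolist(),c["K"].tolist())
E
```

```text
{'clock': 0.0, 'joint_pos': [1.0844, 0.314, 0.045, 1.3036, -0.0, 1.4312], 'qvel': [0.0015, -0.0007, -0.0012, -0.0001, 0.0002, -0.0007], 'tau': [-0.0002, -48.0631, 29.853, 0.0193, -0.0002, 0.0], 'tcp_pos': [0.1952, 0.5403, 0.2304], 'orientation': [-0.0003, 0.1725, 0.985, -0.0009], 'wrist_force': [-0.0824, -0.1207, 0.4803], 'ft_torque': [0.0554, -0.0159, -0.0095], 'grip_force': 0.0, 'finger_gap': 0.0851}
0.0187
top [[-0.011, -0.993, 0.117, 0.412], [-1.0, 0.01, -0.007, 0.112], [0.006, -0.117, -0.993, 1.399], [0.0, 0.0, 0.0, 1.0]] [[488.4912952550983, 0.0, 293.1814172830661], [0.0, 488.4912952550983, 204.37733206832627], [0.0, 0.0, 1.0]]
scene [[-0.736, 0.571, -0.362, 1.045], [0.676, 0.619, -0.399, 0.617], [-0.004, -0.539, -0.842, 1.169], [0.0, 0.0, 0.0, 1.0]] [[411.6789299532012, 0.0, 279.46426362349746], [0.0, 411.6789299532012, 215.04763976527633], [0.0, 0.0, 1.0]]
```

View pics/top0.png

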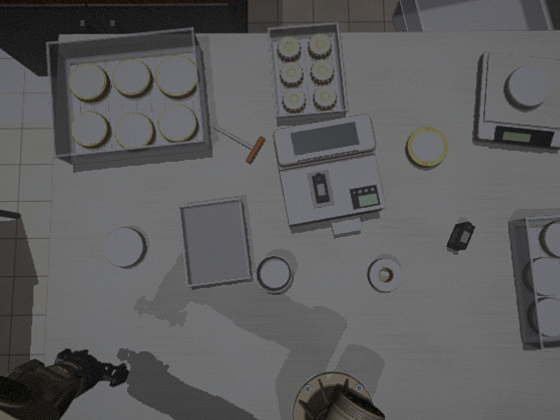

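View pics/scene0.png

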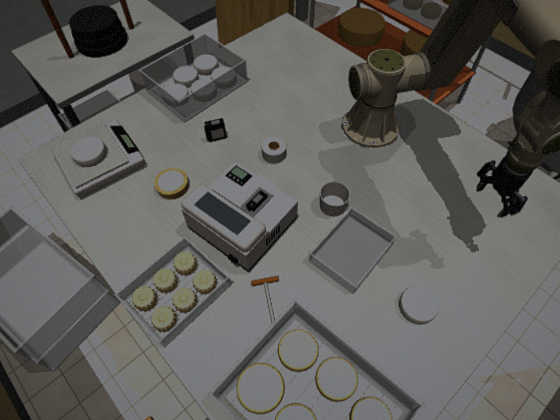

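The top view shows the printer at about (330,170), with the old cartridge in the bay at (321,188). The new cartridge is at (461,236), the tub at (216,242), the mould at (274,273) and the roll at (385,275). The scene view agrees.

```bash
cat > m.py <<'E'
from h import *
out=[]
for n,b,d in [("top",(285,155,70,70),(425,205,70,70)),("scene",(225,160,70,70),(185,95,70,70))]:
    c=dict(np.load(f"{n}0.npz")); P=cloud(c); g=c["image"].max(-1)
    row=[]
    for nm,(x,y,w,h) in [("bay",b),("new",d)]:
        im=c["image"][y:y+h,x:x+w,::-1]; row.append(cv2.resize(im,(400,300) if 0 else (300,300),interpolation=cv2.INTER_CUBIC))
        Q=P[y:y+h,x:x+w]; Z=Q[...,2]
        print(n,nm,"z percentiles",np.round(np.percentile(Z[c["z_map"][y:y+h,x:x+w]>0],[5,25,50,75,95,99]),4))
        lo,hi=(0.112,0.135) if nm=="bay" else (0.07,0.09)
        m=(Z>lo)&(Z<hi)
        if nm=="bay": print(np.round(np.median(Z[(Z>.09)&(Z<.112)]),4))
        m=m.astype(np.uint8); k,l,st,ce=cv2.connectedComponentsWithStats(m)
        for i in range(1,k):
            if st[i,4]>40:
                q=Q[l==i]; r=cv2.minAreaRect((q[:,:2]*1000).astype(np.float32)); print(" comp",st[i],np.round(q.mean(0),4),"rect",np.round(r[0],1),np.round(r[1],1),round(r[2],1),"zmed",np.median(q[:,2]))
    out.append(np.hstack(row))
    # tub and printer
    if n=="top":
        for nm,(x,y,w,h),lo,hi in [("tub",(170,185,95,115),.045,.06),("deck",(260,105,140,140),.1,.112),("hood",(260,105,140,140),.15,.175),("roll",(360,250,50,50),.04,.06),("mould",(250,248,50,50),.06,.085),("box",(400,120,55,55),.025,.045)]:
            Q=P[y:y+h,x:x+w].reshape(-1,3); q=Q[(Q[:,2]>lo)&(Q[:,2]<hi)]
            if len(q)>5:
                r=cv2.minAreaRect((q[:,:2]*1000).astype(np.float32)); print(nm,len(q),np.round(r[0],1),np.round(r[1],1),round(r[2],1),np.median(q[:,2]))
cv2.imwrite("pics/crop0.png",np.vstack(out))
E
python3 m.py
```

```text
top bay z percentiles [0.0457 0.1083 0.1108 0.114  0.1579 0.165 ]
0.1093
 comp [  0   0  70  18 230] [0.6748 0.0312 0.1217] rect [672.5  30.2] [ 13.7 187.8] 9.8 zmed 0.12293161388523144
 comp [ 21  15  36  43 642] [0.6042 0.0274 0.1183] rect [596.7  24.6] [121.4  73.3] 12.4 zmed 0.11690529766795421
top new z percentiles [-0.0047 -0.0017  0.0004  0.0029  0.0796  0.0841]
 comp [ 29  17  21  28 322] [ 0.4787 -0.3589  0.0812] rect [ 481.2 -360.8] [33.5 75.3] 62.4 zmed 0.0817044598030594
tub 755 [460.  298.7] [253.9 219.5] 6.9 0.05525782645927846
deck 3627 [652.7   5.6] [244.4 260.9] 9.7 0.1094275063151573
hood 3628 [728.7  19.2] [100.7 259.5] 9.8 0.16386675458499977
roll 705 [ 374.5 -149.5] [89.  86.9] 89.4 0.04979838941890469
mould 191 [382.6 155.6] [96.9 98.6] 89.6 0.07235923657277699
box 1282 [ 736.6 -283. ] [113.8 114.7] 88.9 0.03397105869242778
scene bay z percentiles [-0.0039  0.0034  0.1083  0.112   0.1641  0.1664]
0.1087
 comp [ 16  28  32  28 296] [0.6103 0.0335 0.1189] rect [609.5  33.1] [97.7 56.7] 9.3 zmed 0.12021772405385112
scene new z percentiles [-0.0053 -0.0024 -0.0003  0.0031  0.0737  0.0898]
 comp [ 0  0 18 12 69] [ 0.4666 -0.5169  0.0791] rect [ 461.7 -517.9] [86.   9.6] 1.9 zmed 0.07904367353446418
 comp [ 19  23  21  12 156] [ 0.4832 -0.3568  0.0794] rect [ 482.8 -359.5] [36.6 72.4] 64.5 zmed 0.08012853872993542
```

View pics/crop0.png

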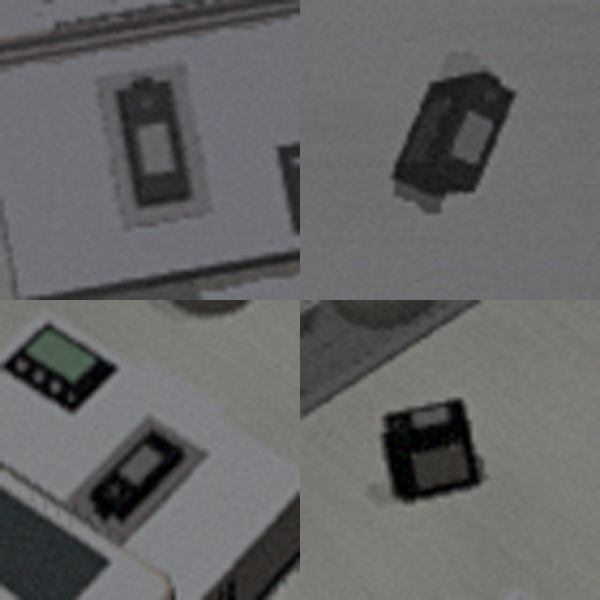

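The crop shows the old cartridge in the bay with its rib and dot toward +x. The new cartridge's dot end is at the upper right, (490,95) in the crop, so its rib points to +x,-y. Next I'll move above the bay for a close look.

Request:
{"name": "step_arm", "arguments": {"deltas": [[37, -46.5, 4, 0, 0, 2.7, 1], [37, -46.5, 4, 0, 0, 2.7, 1], [37, -46.5, 4, 0, 0, 2.7, 1], [37, -46.5, 4, 0, 0, 2.7, 1], [37, -46.5, 4, 0, 0, 2.7, 1]]}}

```text
clock: 0.6
tcp_pos: [0.3514, 0.3439, 0.2479]
orientation: [-0.0, 0.054, 0.999, -0.0]
wrist_force: [0.9, 0.4, 0.7]
finger_gap: 0.0854
grip_force: 0.0
```

Request:
{"name": "step_arm", "arguments": {"deltas": [[37, -46.5, 4, 0, 0, 2.7, 1], [37, -46.5, 4, 0, 0, 2.7, 1], [37, -46.5, 4, 0, 0, 2.7, 1], [37, -46.5, 4, 0, 0, 2.7, 1], [37, -46.5, 4, 0, 0, 2.7, 1]]}}

```text
clock: 1.1
tcp_pos: [0.5068, 0.1486, 0.2648]
orientation: [-0.0, -0.063, 0.998, 0.0]
wrist_force: [0.9, -0.1, -0.1]
finger_gap: 0.0854
grip_force: 0.0
```

Request:
{"name": "step_arm", "arguments": {"deltas": [[38, -48, 0, 0, 0, 2.7, -1], [0, 0, 0, 0, 0, 0, -1], [0, 0, 0, 0, 0, 0, -1]]}}

```text
clock: 1.4
tcp_pos: [0.5373, 0.11, 0.264]
orientation: [-0.001, -0.084, 0.996, 0.0]
wrist_force: [-0.5, 1.3, -0.9]
finger_gap: 0.044
grip_force: 0.0
```

```bash
python3 - <<'E'
from h import *
c=read_camera("wrist"); cv2.imwrite("pics/w1.png",c["image"][...,::-1]); np.savez("w1.npz",**c)
print(np.round(c["world_from_camera"],3).tolist(),c["K"][0,0])
s=get_state(); print(s["clock"],s["tcp_pos"],s["orientation"],s["wrist_force"],s["finger_gap"])
t=dict(np.load("top0.npz"))
def ray(c,uv,z):
    p=cv2.undistortPoints(np.array(uv,float).reshape(-1,1,2),c["K"],c["dist_coeffs"]).reshape(-1,2)
    T=c["world_from_camera"]; d=np.c_[p,np.ones(len(p))]@T[:3,:3].T
    return T[:3,3]+d*((z-T[2,3])/d[:,2])[:,None]
q=ray(t,[(181,207),(243,198),(251,280),(190,287)],.055); print("tub",np.round(q,3).tolist(),q.mean(0))
E
cat >> h.py <<'E'
def ray(c,uv,z):
    p=cv2.undistortPoints(np.array(uv,float).reshape(-1,1,2),c["K"],c["dist_coeffs"]).reshape(-1,2)
    T=c["world_from_camera"]; d=np.c_[p,np.ones(len(p))]@T[:3,:3].T
    return T[:3,3]+d*((z-T[2,3])/d[:,2])[:,None]
E
```

```text
[[-0.167, 0.935, 0.313, 0.457], [0.986, 0.158, 0.053, 0.097], [0.0, 0.317, -0.948, 0.407], [0.0, 0.0, 0.0, 1.0]] 322.0105298553836
1.45 [0.5365872  0.11103912 0.26423704] [-9.25483660e-04 -8.50367878e-02  9.96377354e-01  2.36384586e-04] [-0.58810643 -0.11460207  0.1142957 ] 0.03613848246551155
tub [[0.567, 0.412, 0.055], [0.59, 0.241, 0.055], [0.365, 0.219, 0.055], [0.348, 0.384, 0.055]] [0.46766259 0.31389998 0.055     ]
```

View pics/w1.png

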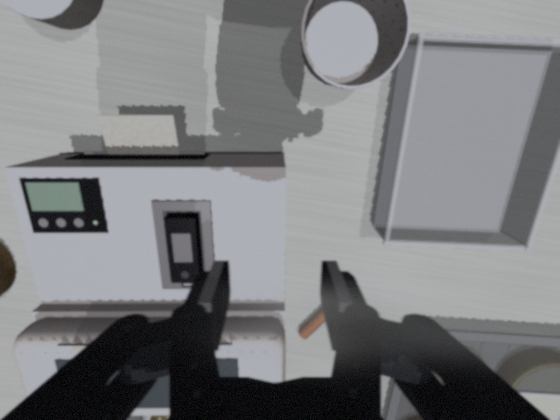

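The wrist view shows the bay collar around (155–212, 200–290) with the cartridge top at about (168–200, 213–283). The tub spans (375–550, 35–245).

```bash
cat > b.py <<'E'
from h import *
c=dict(np.load("w1.npz")); P=cloud(c); g=cv2.cvtColor(c["image"],cv2.COLOR_RGB2GRAY)
d=P[240:290,60:140,2]; print("deck z",np.median(d[c["z_map"][240:290,60:140]>0]))
x0,y0,w,h=135,185,90,112
G=g[y0:y0+h,x0:x0+w]; Z=P[y0:y0+h,x0:x0+w]
print("row 245:",G[60,::2].tolist()); print("col 183:",G[::3,48].tolist())
q=P[225:275,176:192].reshape(-1,3); print("cart top z",np.median(q[:,2]), "deckpl",np.median(P[250:285,222:270].reshape(-1,3)[:,2]))
for nm,m,z in [("dark",G<60,.122),("collar",(G<125),.112)]:
    m=cv2.morphologyEx(m.astype(np.uint8),cv2.MORPH_OPEN,np.ones((3,3)))
    k,l,st,ce=cv2.connectedComponentsWithStats(m)
    i=l[60,38] or 1+np.argmax(st[1:,4])
    ct=max(cv2.findContours((l==i).astype(np.uint8),0,2)[0],key=cv2.contourArea).reshape(-1,2)+[x0,y0]
    r=ray(c,ct,z)[:,:2]*1000; R=cv2.minAreaRect(r.astype(np.float32)); print(nm,st[i],np.round(R[0],1),np.round(R[1],1),round(R[2],1))
# printer deck left/right edges heading
q=ray(c,[(13,166),(285,166)],.109); print("front edge yaw",np.degrees(np.arctan2(*(q[0]-q[1])[[1,0]])))
print("tub floor corners",np.round(ray(c,[(417,45),(541,50),(515,205),(394,198)],.004),3).tolist())
print("tub rim", np.round(ray(c,[(417,36),(553,40),(529,247),(386,242)],.055),3).tolist())
E
python3 b.py
```

```text
deck z 0.11071873296959889
row 245: [174, 176, 175, 176, 175, 175, 175, 175, 175, 173, 171, 133, 119, 118, 116, 107, 59, 24, 53, 107, 118, 118, 119, 120, 120, 122, 120, 117, 88, 35, 30, 19, 10, 55, 102, 120, 122, 122, 117, 124, 170, 176, 174, 175, 174]
col 183: [175, 174, 174, 175, 175, 128, 124, 125, 120, 58, 0, 23, 36, 33, 30, 38, 83, 120, 121, 119, 120, 120, 118, 118, 118, 113, 45, 32, 27, 63, 69, 44, 37, 105, 102, 170, 173, 175]
cart top z 0.12395076399771782 deckpl 0.11089087694878741
dark [  29   27   61   85 2502] [611.4  44.4] [91.  54.3] 9.6
collar [  18   15   72   97 4998] [611.6  37. ] [106.3  65.7] 9.6
front edge yaw -80.3231653529609
tub floor corners [[0.371, 0.244, 0.004], [0.354, 0.383, 0.004], [0.532, 0.428, 0.004], [0.549, 0.27, 0.004]]
tub rim [[0.375, 0.223, 0.055], [0.357, 0.354, 0.055], [0.569, 0.423, 0.055], [0.591, 0.254, 0.055]]
```

Run:
```python
from h import *
c=dict(np.load("w1.npz"))
a=np.radians(9.7); R=np.array([[np.cos(a),np.sin(a)],[-np.sin(a),np.cos(a)]])
for nm,z,pts in [("collarLR",.113,[(156.5,245),(213.5,245)]),("collarFB",.113,[(183,198.5),(183,289)]),("cartLR",.123,[(166.5,245),(201,245)]),("cartFB",.123,[(183,216),(183,284)])]:
    q=ray(c,pts,z)[:,:2]*1000; print(nm,np.round(q,1).tolist(),"printer axes",np.round(q@R.T,1).tolist())
t=dict(np.load("top0.npz")); g=cv2.cvtColor(t["image"],cv2.COLOR_RGB2GRAY)
print("row188",g[188,300:345].tolist()); print("col321",g[165:215,321].tolist())
# top-view collar/cart via ROI edges
for nm,z,th,pts in [("top",.123,0,[(321,188)])]: print(np.round(ray(t,pts,z)[:,:2]*1000,1))
```

```text
collarLR [[610.7, 2.9], [601.3, 59.0]] printer axes [[602.5, -100.0], [602.6, -43.2]]
collarFB [[557.9, 25.2], [656.8, 32.9]] printer axes [[554.1, -69.2], [653.0, -78.2]]
cartLR [[603.9, 15.6], [598.4, 48.4]] printer axes [[597.9, -86.4], [598.0, -53.2]]
cartFB [[571.5, 28.9], [644.3, 34.6]] printer axes [[568.2, -67.8], [640.9, -74.4]]
row188 [111, 114, 111, 114, 112, 113, 113, 112, 115, 110, 99, 96, 103, 89, 50, 37, 46, 69, 100, 98, 99, 96, 96, 98, 76, 42, 47, 68, 94, 95, 91, 100, 112, 115, 110, 111, 115, 111, 114, 107, 114, 112, 112, 113, 113]
col321 [113, 114, 111, 111, 112, 106, 98, 98, 95, 57, 46, 44, 49, 44, 42, 48, 41, 43, 54, 100, 97, 100, 97, 96, 97, 94, 98, 98, 95, 97, 68, 43, 47, 46, 44, 47, 32, 47, 86, 100, 100, 94, 95, 112, 115, 112, 112, 112, 109, 115]
[[605.8  28.4]]
```

Request:
{"name": "step_arm", "arguments": {"deltas": [[23, -27, -20, 0, 0, 0, -1], [23, -27, -20, 0, 0, 0, -1], [24, -26.5, -20, 0, 0, 0, -1], [0, 0, -20, 0, 0, 0, -1], [0, 0, 0, 0, 0, 0, -1]]}}

```text
clock: 1.95
tcp_pos: [0.6047, 0.0319, 0.1816]
orientation: [-0.003, -0.086, 0.996, 0.001]
wrist_force: [-0.7, 0.5, -0.3]
finger_gap: 0.0
grip_force: 0.0
```

Request:
{"name": "step_arm", "arguments": {"deltas": [[0, 0, -25, 0, 0, 0, -1], [0, 0, -15, 0, 0, 0, -1], [0, 0, -5, 0, 0, 0, -1], [0, 0, 0, 0, 0, 0, -1]]}}

```text
clock: 2.35
tcp_pos: [0.6063, 0.0322, 0.1404]
orientation: [-0.0, -0.087, 0.996, 0.0]
wrist_force: [0.0, -0.7, 0.6]
finger_gap: -0.0001
grip_force: 0.0
```

Request:
{"name": "step_arm", "arguments": {"deltas": [[0, -1, -6, 0, 0, 0, -1], [0, 0, -4, 0, 0, 0, -1], [0, 0, -2, 0, 0, 0, -1], [0, 0, -2, 0, 0, 0, -1], [0, 0, 0, 0, 0, 0, -1]]}}

```text
clock: 2.85
tcp_pos: [0.607, 0.0296, 0.1257]
orientation: [-0.0, -0.086, 0.996, 0.0]
wrist_force: [0.6, -0.8, 0.5]
finger_gap: -0.0003
grip_force: 0.0
```

Request:
{"name": "step_arm", "arguments": {"deltas": [[0, 0, -1, 0, 0, 0, -1], [0, 0, -1, 0, 0, 0, -1], [0, 0, 0, 0, 0, 0, -1]]}}

```text
clock: 3.15
tcp_pos: [0.6071, 0.0297, 0.1238]
orientation: [-0.0, -0.086, 0.996, 0.0]
wrist_force: [0.0, 0.7, -0.0]
finger_gap: 0.0004
grip_force: 0.0
```

Request:
{"name": "step_arm", "arguments": {"deltas": [[0, 0, -1, 0, 0, 0, -1], [0, 0, -1, 0, 0, 0, -1], [0, 0, 0, 0, 0, 0, -1]]}}

```text
clock: 3.45
tcp_pos: [0.6075, 0.0295, 0.1231]
orientation: [0.001, -0.086, 0.996, -0.0]
wrist_force: [-2.6, -1.0, 7.1]
finger_gap: 0.0001
grip_force: 3.2
```

Request:
{"name": "step_arm", "arguments": {"deltas": [[0, 0, -1, 0, 0, 0, -1], [0, 0, -1, 0, 0, 0, -1], [0, 0, 0, 0, 0, 0, -1]]}}

```text
clock: 3.75
tcp_pos: [0.6076, 0.0295, 0.1214]
orientation: [0.001, -0.086, 0.996, -0.0]
wrist_force: [-3.1, -0.5, 8.1]
finger_gap: 0.0001
grip_force: 4.2
```

Request:
{"name": "step_arm", "arguments": {"deltas": [[0, 0, -1, 0, 0, 0, -1], [0, 0, 0, 0, 0, 0, -1]]}}

```text
clock: 3.95
tcp_pos: [0.6076, 0.0295, 0.1205]
orientation: [0.001, -0.086, 0.996, -0.0]
wrist_force: [-1.5, -0.5, 9.3]
finger_gap: 0.0
grip_force: 4.3
```

Request:
{"name": "step_arm", "arguments": {"deltas": [[0, 0, -1, 0, 0, 0, -1], [0, 0, -1, 0, 0, 0, -1], [0, 0, 0, 0, 0, 0, -1]]}}

```text
clock: 4.25
tcp_pos: [0.6076, 0.0295, 0.1187]
orientation: [0.001, -0.086, 0.996, -0.0]
wrist_force: [-1.9, -0.8, 8.7]
finger_gap: -0.0
grip_force: 4.6
```

Request:
{"name": "step_arm", "arguments": {"deltas": [[0, 0, -0.5, 0, 0, 0, -1], [0, 0, 0, 0, 0, 0, -1]]}}

```text
clock: 4.45
tcp_pos: [0.6076, 0.0295, 0.1183]
orientation: [0.001, -0.086, 0.996, -0.0]
wrist_force: [-2.5, -0.6, 10.0]
finger_gap: 0.0003
grip_force: 4.7
```

Request:
{"name": "step_arm", "arguments": {"deltas": [[0, 0, -0.5, 0, 0, 0, -1], [0, 0, 0, 0, 0, 0, -1]]}}

```text
clock: 4.65
tcp_pos: [0.6076, 0.0294, 0.1179]
orientation: [0.001, -0.086, 0.996, -0.0]
wrist_force: [-3.7, -0.3, 10.2]
finger_gap: -0.0001
grip_force: 5.1
```

Request:
{"name": "step_arm", "arguments": {"deltas": [[0, 0, -0.5, 0, 0, 0, -1], [0, 0, 0, 0, 0, 0, -1]]}}

```text
clock: 4.85
tcp_pos: [0.6077, 0.0294, 0.1178]
orientation: [0.001, -0.086, 0.996, -0.0]
wrist_force: [-3.4, -0.9, 12.5]
finger_gap: 0.0001
grip_force: 6.0
```

Request:
{"name": "step_arm", "arguments": {"deltas": [[0, 0, -0.5, 0, 0, 0, -1], [0, 0, 0, 0, 0, 0, -1]]}}

```text
clock: 5.05
tcp_pos: [0.6077, 0.0295, 0.1176]
orientation: [0.001, -0.086, 0.996, -0.0]
wrist_force: [-4.0, 0.3, 14.3]
finger_gap: 0.0001
grip_force: 6.8
```

Request:
{"name": "step_arm", "arguments": {"deltas": [[0, 0, -0.5, 0, 0, 0, -1], [0, 0, 0, 0, 0, 0, -1]]}}

```text
clock: 5.25
tcp_pos: [0.6078, 0.0294, 0.1174]
orientation: [0.002, -0.086, 0.996, -0.001]
wrist_force: [-5.0, -0.5, 14.9]
finger_gap: -0.0001
grip_force: 7.7
```

Request:
{"name": "step_arm", "arguments": {"deltas": [[0, 0, 4, 0, 0, 0, -1], [0, 0, 6, 0, 0, 0, -1], [0, 0, 10, 0, 0, 0, -1], [0, 0, 20, 0, 0, 0, 0.2], [0, 0, 20, 0, 0, 0, 0.2]]}}

```text
clock: 5.75
tcp_pos: [0.6067, 0.0298, 0.1747]
orientation: [-0.001, -0.086, 0.996, 0.0]
wrist_force: [0.3, -1.7, 0.9]
finger_gap: 0.0283
grip_force: 0.0
```

Run:
```python
from h import *
for n in ["top"]:
    c=read_camera(n); np.savez("t2.npz",**c); P=cloud(c)
    c0=dict(np.load("top0.npz"));P0=cloud(c0)
    print(np.percentile(P[180:198,316:326,2],[10,50,90]),np.percentile(P0[180:198,316:326,2],[10,50,90]))
c=read_camera("scene");P=cloud(c)
print(np.percentile(P[195:203,253:262,2],[10,50,90])); cv2.imwrite("pics/s2.png",cv2.resize(c["image"][150:230,210:310,::-1],(600,480)))
```

```text
[0.66490554 0.67197176 0.67749488] [0.11986834 0.12303005 0.1262743 ]
[0.13148618 0.1393435  0.14186371]
```

View pics/s2.png

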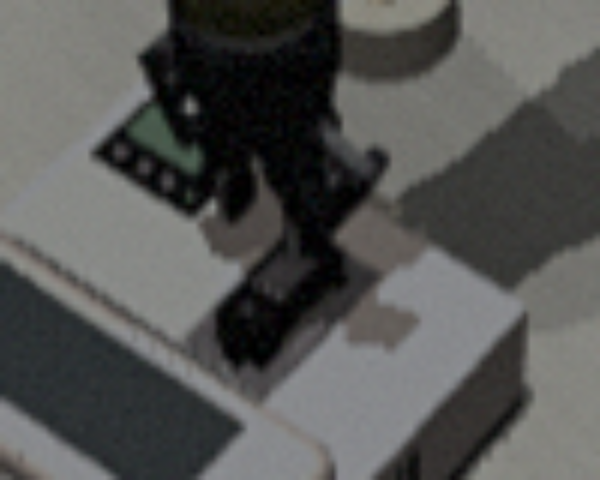

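The pop-up is confirmed: the top now stands at about 0.140, and the crop shows it raised between the fingers. Next is the grasp.

Request:
{"name": "step_arm", "arguments": {"deltas": [[0, 0, 0, 0, 0, 0, 0.2], [0, 0, 0, 0, 0, 0, 0.2], [0, 0, 0, 0, 0, 0, 0.2], [0, 0, -15, 0, 0, 0, 0.2], [0, 0, -15, 0, 0, 0, 0.2]]}}

```text
clock: 6.35
tcp_pos: [0.6071, 0.0298, 0.1436]
orientation: [-0.0, -0.086, 0.996, 0.0]
wrist_force: [-0.6, -0.1, -0.2]
finger_gap: 0.0512
grip_force: 0.0
```

Request:
{"name": "step_arm", "arguments": {"deltas": [[0, 0, -15, 0, 0, 0, 0.2], [0, 0, -10, 0, 0, 0, 0.2], [0, 0, -3, 0, 0, 0, 0.2], [0, 0, 0, 0, 0, 0, 0.2], [0, 0, 0, 0, 0, 0, 0.2]]}}

```text
clock: 6.85
tcp_pos: [0.6075, 0.0297, 0.1169]
orientation: [0.0, -0.086, 0.996, -0.0]
wrist_force: [0.6, 0.4, -0.2]
finger_gap: 0.0508
grip_force: 0.0
```

Request:
{"name": "step_arm", "arguments": {"deltas": [[0, 0, 0, 0, 0, 0, -1], [0, 0, 0, 0, 0, 0, -1], [0, 0, 0, 0, 0, 0, -1], [0, 0, 0, 0, 0, 0, -1], [0, 0, 0, 0, 0, 0, -1]], "newtons": 25}}

```text
clock: 7.35
tcp_pos: [0.6077, 0.0297, 0.1171]
orientation: [0.001, -0.086, 0.996, -0.0]
wrist_force: [0.3, 1.0, 3.4]
finger_gap: 0.0294
grip_force: 29.6
```

Request:
{"name": "step_arm", "arguments": {"deltas": [[0, 0, 8, 0, 0, 0, -1], [0, 0, 15, 0, 0, 0, -1], [0, 0, 20, 0, 0, 0, -1], [0, 0, 20, 0, 0, 0, -1], [0, 0, 20, 0, 0, 0, -1]]}}

```text
clock: 7.85
tcp_pos: [0.6066, 0.0297, 0.2]
orientation: [-0.001, -0.086, 0.996, 0.0]
wrist_force: [0.2, 0.1, -0.6]
finger_gap: 0.0297
grip_force: 29.1
```

Run:
```python
from h import *
c=read_camera("wrist"); cv2.imwrite("pics/w2.png",c["image"][...,::-1]); np.savez("w2.npz",**c)
print(get_state()["tcp_pos"])
```

```text
[0.60825922 0.02955824 0.20379476]
```

View pics/w2.png

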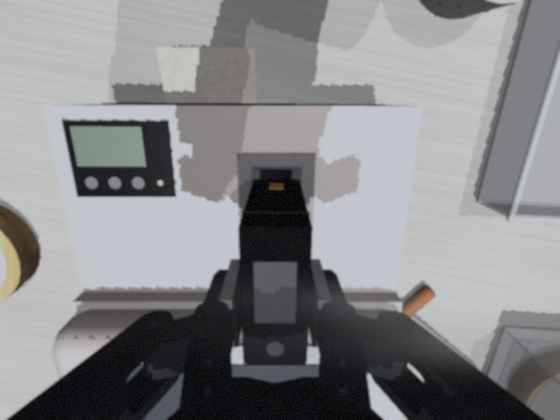

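The cartridge is clear of the bay, with its orange chip at (276,186) and top front edge at row ~262. I'll use this picture as the reference for the new cartridge's grasp. On to the tub.

Request:
{"name": "step_arm", "arguments": {"deltas": [[-18, 36, 0, 0, 0, 0, -1], [-18, 36, 0, 0, 0, 0, -1], [-18, 36, 0, 0, 0, 0, -1], [-18, 36, 0, 0, 0, 0, -1], [-18, 36, 0, 0, 0, 0, -1]]}}

```text
clock: 8.4
tcp_pos: [0.5159, 0.2108, 0.1988]
orientation: [-0.0, -0.085, 0.996, -0.0]
wrist_force: [0.2, 1.0, -0.4]
finger_gap: 0.0293
grip_force: 29.1
```

Request:
{"name": "step_arm", "arguments": {"deltas": [[-18, 36, 0, 0, 0, 0, -1], [-18, 36, 0, 0, 0, 0, -1], [-18, 36, 0, 0, 0, 0, -1], [0, 0, -30, 0, 0, 0, -1], [0, 0, 0, 0, 0, 0, -1]]}}

```text
clock: 8.9
tcp_pos: [0.4599, 0.3176, 0.1657]
orientation: [-0.003, -0.087, 0.996, -0.001]
wrist_force: [-0.6, -0.9, -1.3]
finger_gap: 0.0297
grip_force: 29.1
```

Request:
{"name": "step_arm", "arguments": {"deltas": [[0, 0, -30, 0, 0, 0, -1], [0, 0, -30, 0, 0, 0, -1], [0, 0, -25, 0, 0, 0, -1], [0, 0, -8, 0, 0, 0, -1], [0, 0, 0, 0, 0, 0, -1]]}}

```text
clock: 9.4
tcp_pos: [0.4626, 0.3166, 0.0756]
orientation: [-0.001, -0.085, 0.996, -0.001]
wrist_force: [-0.3, -0.4, -0.5]
finger_gap: 0.0298
grip_force: 29.1
```

Request:
{"name": "step_arm", "arguments": {"deltas": [[0, 0, -6, 0, 0, 0, -1], [0, 0, -4, 0, 0, 0, -1], [0, 0, -2, 0, 0, 0, -1], [0, 0, 0, 0, 0, 0, -1]]}}

```text
clock: 9.8
tcp_pos: [0.4632, 0.3178, 0.0647]
orientation: [0.0, -0.086, 0.996, 0.0]
wrist_force: [-0.4, -0.1, -0.9]
finger_gap: 0.0296
grip_force: 29.1
```

Request:
{"name": "step_arm", "arguments": {"deltas": [[0, 0, -1, 0, 0, 0, -1], [0, 0, 0, 0, 0, 0, -1]]}}

```text
clock: 10.0
tcp_pos: [0.4632, 0.3178, 0.0636]
orientation: [0.0, -0.086, 0.996, 0.0]
wrist_force: [0.1, -0.2, -1.2]
finger_gap: 0.0295
grip_force: 29.1
```

Request:
{"name": "step_arm", "arguments": {"deltas": [[0, 0, -1, 0, 0, 0, -1], [0, 0, 0, 0, 0, 0, -1]]}}

```text
clock: 10.2
tcp_pos: [0.4633, 0.3179, 0.0629]
orientation: [0.0, -0.086, 0.996, 0.0]
wrist_force: [-1.2, -0.5, 1.9]
finger_gap: 0.0296
grip_force: 29.5
```

Request:
{"name": "step_arm", "arguments": {"deltas": [[0, 0, -0.7, 0, 0, 0, -1], [0, 0, 0, 0, 0, 0, -1]]}}

```text
clock: 10.4
tcp_pos: [0.4633, 0.318, 0.0628]
orientation: [0.001, -0.086, 0.996, 0.0]
wrist_force: [-1.5, -0.3, 8.0]
finger_gap: 0.0294
grip_force: 30.1
```

Request:
{"name": "step_arm", "arguments": {"deltas": [[0, 0, 0, 0, 0, 0, 0.3], [0, 0, 0, 0, 0, 0, 0.3], [0, 0, 0, 0, 0, 0, 0.3], [0, 0, 10, 0, 0, 0, 0.3], [0, 0, 30, 0, 0, 0, 0.3]]}}

```text
clock: 10.9
tcp_pos: [0.4609, 0.3166, 0.0997]
orientation: [-0.003, -0.086, 0.996, -0.001]
wrist_force: [-0.3, 0.3, -0.3]
finger_gap: 0.055
grip_force: 0.0
```

Request:
{"name": "step_arm", "arguments": {"deltas": [[0, 0, 40, 0, 0, 0, 0.3], [0, 0, 40, 0, 0, 0, 0.3], [1, -42, 15, 0, 0, -2.3, 0.3], [1, -42, 15, 0, 0, -2.3, 0.3], [1, -42, 15, 0, 0, -2.3, 0.3]]}}

```text
clock: 11.4
tcp_pos: [0.466, 0.1908, 0.2283]
orientation: [0.001, -0.025, 1.0, 0.0]
wrist_force: [0.2, 0.4, -0.4]
finger_gap: 0.0557
grip_force: 0.0
```

Request:
{"name": "step_arm", "arguments": {"deltas": [[1, -42, 15, 0, 0, -2.3, 0.3], [1, -42, 15, 0, 0, -2.3, 0.3], [1, -42, 0, 0, 0, -2.3, 0.3], [1, -42, 0, 0, 0, -2.3, 0.3], [1, -42, 0, 0, 0, -2.3, 0.3]]}}

```text
clock: 11.9
tcp_pos: [0.471, -0.0199, 0.2578]
orientation: [0.001, 0.075, 0.997, -0.0]
wrist_force: [0.5, 0.1, -1.0]
finger_gap: 0.0554
grip_force: 0.0
```

Request:
{"name": "step_arm", "arguments": {"deltas": [[1, -42, 0, 0, 0, -2.3, 0.3], [1, -42, 0, 0, 0, -2.3, 0.3], [1, -42, 0, 0, 0, -2.3, 0.3], [1, -42, 0, 0, 0, -2.3, 0.3], [1, -42, 0, 0, 0, -2.3, 0.3]]}}

```text
clock: 12.4
tcp_pos: [0.4758, -0.23, 0.2575]
orientation: [0.0, 0.175, 0.985, -0.0]
wrist_force: [0.1, -1.6, -0.5]
finger_gap: 0.0555
grip_force: 0.0
```

Request:
{"name": "step_arm", "arguments": {"deltas": [[1, -42, 0, 0, 0, -2.3, 0.3], [1, -42, 0, 0, 0, -2.3, 0.3], [1, -42, 0, 0, 0, -2.3, 0.3], [0, 0, 0, 0, 0, 0, 0.3], [0, 0, 0, 0, 0, 0, 0.3]]}}

```text
clock: 12.9
tcp_pos: [0.4787, -0.355, 0.2565]
orientation: [-0.0, 0.234, 0.972, 0.0]
wrist_force: [1.1, -0.3, -0.9]
finger_gap: 0.0556
grip_force: 0.0
```

Run:
```python
from h import *
c=read_camera("wrist"); cv2.imwrite("pics/w3.png",c["image"][...,::-1]); np.savez("w3.npz",**c)
t=read_camera("top"); np.savez("t3.npz",**t); P=cloud(t)
q=P[185:300,170:265].reshape(-1,3); q=q[(q[:,2]>.075)&(q[:,2]<.1)]; print("old top",len(q),q.mean(0) if len(q) else 0)
s=get_state(); print(s["tcp_pos"],s["orientation"])
print(np.round(c["world_from_camera"],3).tolist())
```

```text
old top 325 [0.45814914 0.30936893 0.08475808]
[ 0.47897062 -0.35335986  0.25697676] [-1.58200989e-04  2.32830151e-01  9.72517357e-01  2.92177305e-04]
[[0.455, 0.844, 0.283, 0.406], [0.89, -0.432, -0.145, -0.317], [0.0, 0.318, -0.948, 0.4], [0.0, 0.0, 0.0, 1.0]]
```

View pics/w3.png

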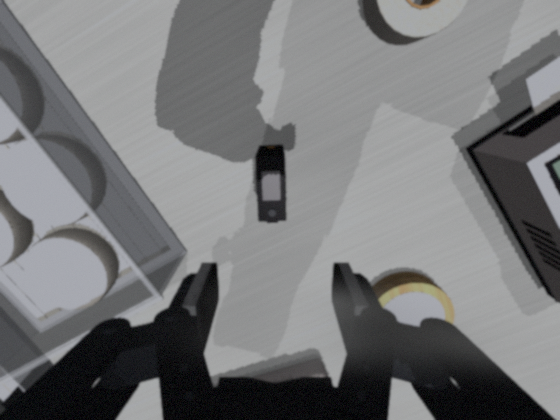

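The old cartridge stands in the tub. The new one is at (257–286, 146–221), with its dot at (271,213), so its rib points away from the robot as assumed. I'll measure it now.

Run:
```python
from h import *
c=dict(np.load("w3.npz")); g=cv2.cvtColor(c["image"],cv2.COLOR_RGB2GRAY)
for r in (165,205,212): print(r,g[r,250:294].tolist())
print("col272",g[138:232,272].tolist()); print("col280",g[138:232,280].tolist())
m=((g<75)|0).astype(np.uint8)[135:235,240:300]
# fill label
ct=max(cv2.findContours(m,0,2)[0],key=cv2.contourArea).reshape(-1,2)+[240,135]
ct=ct[ct[:,1]>162]
q=ray(c,ct,.082)[:,:2]*1000; R=cv2.minAreaRect(q.astype(np.float32)); print(R)
```

```text
165 [165, 157, 140, 121, 101, 75, 45, 20, 15, 14, 11, 12, 11, 17, 14, 12, 15, 15, 2, 11, 0, 15, 16, 14, 12, 3, 18, 3, 20, 17, 12, 13, 12, 27, 59, 103, 132, 142, 148, 146, 145, 148, 146, 147]
205 [151, 152, 151, 151, 149, 150, 139, 109, 66, 45, 38, 41, 39, 38, 42, 39, 40, 39, 38, 38, 41, 39, 37, 43, 43, 44, 42, 45, 43, 42, 44, 42, 40, 41, 48, 82, 122, 143, 150, 150, 151, 152, 155, 155]
212 [150, 151, 151, 152, 149, 149, 141, 118, 81, 49, 36, 39, 35, 41, 37, 39, 38, 47, 56, 68, 70, 69, 74, 72, 67, 59, 49, 40, 39, 36, 40, 41, 42, 45, 46, 73, 114, 139, 149, 149, 150, 154, 151, 151]
col272 [85, 85, 84, 88, 83, 81, 67, 47, 38, 34, 25, 9, 0, 2, 15, 0, 10, 12, 14, 12, 17, 15, 16, 16, 4, 9, 15, 16, 13, 15, 0, 17, 31, 48, 60, 78, 103, 121, 127, 131, 128, 128, 130, 129, 128, 129, 129, 129, 127, 129, 128, 127, 126, 129, 127, 127, 128, 127, 127, 128, 125, 116, 88, 55, 46, 42, 42, 37, 42, 38, 36, 49, 62, 70, 74, 72, 72, 68, 58, 47, 37, 38, 34, 47, 89, 131, 146, 152, 147, 151, 150, 148, 147, 149]
col280 [84, 86, 86, 85, 83, 77, 59, 35, 15, 0, 12, 7, 6, 9, 10, 2, 11, 14, 0, 12, 5, 17, 17, 15, 19, 10, 13, 12, 19, 12, 23, 13, 9, 21, 32, 41, 54, 71, 76, 80, 78, 81, 80, 84, 87, 85, 87, 89, 84, 86, 86, 89, 90, 94, 94, 92, 95, 95, 94, 95, 89, 76, 62, 48, 40, 43, 44, 44, 40, 44, 42, 44, 41, 39, 40, 40, 41, 40, 42, 41, 39, 49, 88, 129, 144, 149, 149, 148, 149, 147, 147, 148, 145, 147]
((482.8370056152344, -361.5403137207031), (29.01496124267578, 62.946754455566406), 67.97157287597656)
```

Run:
```python
from h import *
c=dict(np.load("w3.npz")); g=cv2.cvtColor(c["image"],cv2.COLOR_RGB2GRAY).astype(float)
def cross(a,i0,th=95):  # first crossing upward from i0
    i=i0
    while a[i+1]<th: i+=1
    return i+(th-a[i])/(a[i+1]-a[i])
L=[];Rr=[]
for r in range(176,216):
    row=g[r]; Rr.append((cross(row,282),r)); rv=row[::-1]; L.append((559-cross(rv,559-260),r))
E=[(k,cross(g[:,k],216)) for k in list(range(261,266))+list(range(277,283))]
M=[(k,cross(g[:,k],216)) for k in range(268,276)]
W=lambda p: ray(c,p,.082)[:,:2]*1000
for n,p in (("L",L),("R",Rr),("E",E)):
    q=W(p).astype(np.float32); f=cv2.fitLine(q,cv2.DIST_HUBER,0,.01,.01).ravel(); print(n,np.degrees(np.arctan2(f[1],f[0])),f[2:])
print([round(e[1],1) for e in E],[round(e[1],1) for e in M])
qL,qR,qE=W(L),W(Rr),W(E)
for yaw in (-24.5,-26,-27.5):
    a=np.radians(yaw); u=np.array([np.cos(a),np.sin(a)]); v=np.array([-u[1],u[0]])
    print(yaw,"width",(np.median(qL@v)-np.median(qR@v)),"v",(np.median(qL@v)+np.median(qR@v))/2,"centre",(np.median(qE@u)-35)*u+(np.median(qL@v)+np.median(qR@v))/2*v)
```

```text
L -21.780163 [ 482.46384 -377.52933]
R -26.277922 [ 491.427   -348.73264]
E 64.952126 [ 510.63464 -374.50555]
[np.float64(220.8), np.float64(220.8), np.float64(220.8), np.float64(220.9), np.float64(221.1), np.float64(221.6), np.float64(220.8), np.float64(220.4), np.float64(220.2), np.float64(220.2), np.float64(220.2)] [np.float64(222.3), np.float64(222.4), np.float64(222.3), np.float64(222.2), np.float64(222.1), np.float64(222.1), np.float64(222.1), np.float64(222.1)]
-24.5 width -29.834277267821903 v -128.34722497181195 centre [ 479.06830665 -359.37091498]
-26 width -29.43302002497171 v -112.71344682568062 centre [ 479.23570948 -359.14407278]
-27.5 width -29.502721340561507 v -97.01913944069409 centre [ 479.57094953 -359.02646103]
```

Request:
{"name": "step_arm", "arguments": {"deltas": [[0, -6, -40, 0, 0, 1.4, 0.3], [0, 0, -40, 0, 0, 0, 0.3], [0, 0, -40, 0, 0, 0, 0.3], [0, 0, -25, 0, 0, 0, 0.3], [0, 0, 0, 0, 0, 0, 0.3]]}}

```text
clock: 13.5
tcp_pos: [0.4772, -0.3564, 0.1083]
orientation: [-0.003, 0.22, 0.975, 0.002]
wrist_force: [-0.4, 0.0, 0.5]
finger_gap: 0.0553
grip_force: 0.0
```

Request:
{"name": "step_arm", "arguments": {"deltas": [[0, 0, 0, 0, 0, 0, 0.3]]}}

```text
clock: 13.6
tcp_pos: [0.4795, -0.3592, 0.1127]
orientation: [0.0, 0.221, 0.975, 0.0]
wrist_force: [-0.1, -0.3, 0.7]
finger_gap: 0.0556
grip_force: 0.0
```

Aligned at (479.5,-359.2). Next I descend 54 mm and grip.

Request:
{"name": "step_arm", "arguments": {"deltas": [[0, 0, -20, 0, 0, 0, 0.3], [0, 0, -20, 0, 0, 0, 0.3], [0, 0, -10, 0, 0, 0, 0.3], [0, 0, -4, 0, 0, 0, 0.3], [0, 0, 0, 0, 0, 0, 0.3]]}}

```text
clock: 14.1
tcp_pos: [0.4796, -0.3605, 0.0586]
orientation: [0.0, 0.221, 0.975, -0.0]
wrist_force: [0.7, -0.1, -0.6]
finger_gap: 0.0552
grip_force: 0.0
```

Request:
{"name": "step_arm", "arguments": {"deltas": [[0, 0, 0, 0, 0, 0, -1], [0, 0, 0, 0, 0, 0, -1], [0, 0, 0, 0, 0, 0, -1], [0, 0, 0, 0, 0, 0, -1], [0, 0, 0, 0, 0, 0, -1]], "newtons": 25}}

```text
clock: 14.6
tcp_pos: [0.4799, -0.3608, 0.059]
orientation: [0.001, 0.221, 0.975, -0.0]
wrist_force: [0.2, 0.5, 5.5]
finger_gap: 0.0294
grip_force: 28.2
```

Request:
{"name": "step_arm", "arguments": {"deltas": [[0, 0, 10, 0, 0, 0, -1], [0, 0, 34, 0, 0, 0, -1], [0, 0, 34, 0, 0, 0, -1], [0, 0, 34, 0, 0, 0, -1], [0, 0, 34, 0, 0, 0, -1]]}}

```text
clock: 15.1
tcp_pos: [0.4787, -0.36, 0.2053]
orientation: [-0.0, 0.221, 0.975, 0.0]
wrist_force: [0.8, 0.3, -1.0]
finger_gap: 0.0294
grip_force: 27.3
```

Request:
{"name": "step_arm", "arguments": {"deltas": [[0, 0, 0, 0, 0, 0, -1], [0, 0, 0, 0, 0, 0, -1]]}}

```text
clock: 15.3
tcp_pos: [0.4794, -0.3606, 0.2047]
orientation: [0.001, 0.221, 0.975, -0.001]
wrist_force: [-0.2, 0.2, -1.5]
finger_gap: 0.0296
grip_force: 27.4
```

Run:
```python
from h import *
c=read_camera("wrist"); np.savez("w4.npz",**c)
a=np.load("w2.npz")["image"]; cv2.imwrite("pics/cmp.png",np.hstack([cv2.resize(i[150:400,200:350,::-1],(360,600),interpolation=cv2.INTER_CUBIC) for i in (a,c["image"])]))
print(get_state()["tcp_pos"])
ga,gb=[cv2.cvtColor(i,cv2.COLOR_RGB2GRAY).astype(np.float32) for i in (a,c["image"])]
for r in (slice(255,375),slice(262,325)):
    A,B=[x[r,252:300] for x in (ga,gb)]
    print(cv2.phaseCorrelate(np.ascontiguousarray(A),np.ascontiguousarray(B),cv2.createHanningWindow(A.shape[::-1],cv2.CV_32F)))
```

```text
[ 0.47874073 -0.36001073  0.20320319]
((-0.16223934644507665, -1.3230958803879318), 0.8568660149971644)
((-0.28344508582306105, -1.732725916836543), 0.5962992943823338)
```

View pics/cmp.png

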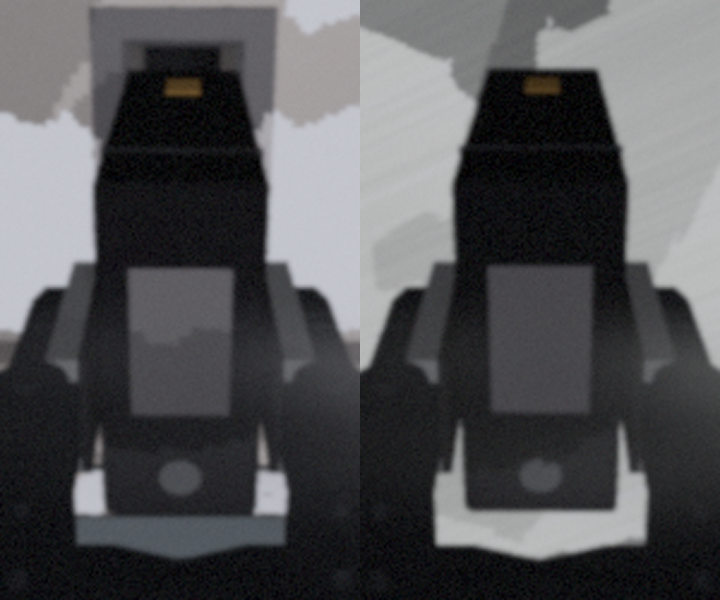

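The side-by-side shows the same grasp to within about 0.6 mm along the cartridge, with the same orientation. I'll carry it to above the bay.

Request:
{"name": "step_arm", "arguments": {"deltas": [[13, 39, 0, 0, 0, 3.5, -1], [13, 39, 0, 0, 0, 3.5, -1], [13, 39, 0, 0, 0, 3.5, -1], [13, 39, 0, 0, 0, 3.5, -1], [13, 39, 0, 0, 0, 3.5, -1]]}}

```text
clock: 15.85
tcp_pos: [0.5432, -0.1633, 0.2015]
orientation: [-0.002, 0.069, 0.998, 0.001]
wrist_force: [0.1, 0.2, -0.8]
finger_gap: 0.0295
grip_force: 27.3
```

Request:
{"name": "step_arm", "arguments": {"deltas": [[13, 39, 0, 0, 0, 3.5, -1], [13, 39, 0, 0, 0, 3.5, -1], [13, 39, 0, 0, 0, 3.5, -1], [13, 39, 0, 0, 0, 3.5, -1], [12, 39, 0, 0, 0, 3.7, -1]]}}

```text
clock: 16.35
tcp_pos: [0.6072, 0.0315, 0.2014]
orientation: [-0.002, -0.085, 0.996, 0.0]
wrist_force: [0.4, 0.4, -0.2]
finger_gap: 0.0295
grip_force: 27.3
```

Request:
{"name": "step_arm", "arguments": {"deltas": [[0, 0, 0, 0, 0, 0, -1], [0, 0, 0, 0, 0, 0, -1], [0, 0, 0, 0, 0, 0, -1]]}}

```text
clock: 16.65
tcp_pos: [0.6072, 0.0291, 0.2023]
orientation: [-0.001, -0.083, 0.997, 0.0]
wrist_force: [-0.6, -0.7, -1.4]
finger_gap: 0.0295
grip_force: 27.3
```

Run:
```python
from h import *
a=[get_state() for _ in range(1)][0]; print(a["tcp_pos"],a["orientation"])
v=a["orientation"]; print("y axis deg",2*np.degrees(np.arctan2(v[2],v[1]))-90)
```

```text
[0.60715464 0.02907483 0.20234374] [-1.37926230e-03 -8.34495463e-02  9.96511048e-01  5.36147886e-05]
y axis deg 99.57375641365749
```

Request:
{"name": "step_arm", "arguments": {"deltas": [[1, 0.7, -10, 0, 0, 0.3, -1], [0, 0, -12, 0, 0, 0, -1], [0, 0, 0, 0, 0, 0, -1], [0, 0, 0, 0, 0, 0, -1]]}}

```text
clock: 17.05
tcp_pos: [0.6085, 0.0298, 0.1808]
orientation: [-0.001, -0.086, 0.996, 0.0]
wrist_force: [0.3, 0.5, -0.2]
finger_gap: 0.0293
grip_force: 27.3
```

Request:
{"name": "step_arm", "arguments": {"deltas": [[0, 0, -4, 0, 0, 0, -1], [0, 0, -4, 0, 0, 0, -1], [0, 0, -3, 0, 0, 0, -1], [0, 0, 0, 0, 0, 0, -1]]}}

```text
clock: 17.45
tcp_pos: [0.6088, 0.0305, 0.1702]
orientation: [-0.0, -0.087, 0.996, 0.0]
wrist_force: [-0.0, -0.2, -1.0]
finger_gap: 0.0291
grip_force: 27.3
```

Request:
{"name": "step_arm", "arguments": {"deltas": [[0, -0.5, -3, 0, 0, 0, -1], [0, 0, -3, 0, 0, 0, -1], [0, 0, -3, 0, 0, 0, -1], [0, 0, 0, 0, 0, 0, -1]]}}

```text
clock: 17.85
tcp_pos: [0.6089, 0.03, 0.1611]
orientation: [-0.0, -0.087, 0.996, 0.0]
wrist_force: [-0.4, 0.3, -0.9]
finger_gap: 0.0298
grip_force: 27.3
```

Request:
{"name": "step_arm", "arguments": {"deltas": [[0, 0, -4, 0, 0, 0, -1], [0, 0, -4, 0, 0, 0, -1], [0, 0, 0, 0, 0, 0, -1]]}}

```text
clock: 18.15
tcp_pos: [0.6088, 0.03, 0.1529]
orientation: [-0.0, -0.087, 0.996, 0.0]
wrist_force: [-0.2, 0.5, -0.4]
finger_gap: 0.0295
grip_force: 27.3
```

In the shaft without contact, 19 mm deep. I continue to near the carriage, where the TCP should be at about 0.117.

Request:
{"name": "step_arm", "arguments": {"deltas": [[0, 0, -5, 0, 0, 0, -1], [0, 0, -5, 0, 0, 0, -1], [0, 0, -5, 0, 0, 0, -1], [0, 0, 0, 0, 0, 0, -1]]}}

```text
clock: 18.55
tcp_pos: [0.6087, 0.03, 0.1376]
orientation: [-0.001, -0.087, 0.996, 0.0]
wrist_force: [-0.6, -0.1, -0.8]
finger_gap: 0.0294
grip_force: 27.3
```

Request:
{"name": "step_arm", "arguments": {"deltas": [[0, 0, -6, 0, 0, 0, -1], [0, 0, -6, 0, 0, 0, -1], [0, 0, -5, 0, 0, 0, -1], [0, 0, 0, 0, 0, 0, -1]]}}

```text
clock: 18.95
tcp_pos: [0.6087, 0.03, 0.1206]
orientation: [-0.001, -0.087, 0.996, 0.0]
wrist_force: [-0.4, -0.0, -1.3]
finger_gap: 0.0293
grip_force: 27.3
```

Request:
{"name": "step_arm", "arguments": {"deltas": [[0, 0, -2, 0, 0, 0, -1], [0, 0, 0, 0, 0, 0, -1]]}}

```text
clock: 19.15
tcp_pos: [0.6091, 0.0299, 0.1195]
orientation: [-0.0, -0.087, 0.996, 0.0]
wrist_force: [-0.4, 0.3, -0.9]
finger_gap: 0.0292
grip_force: 27.2
```

Request:
{"name": "step_arm", "arguments": {"deltas": [[0, 0, -1.5, 0, 0, 0, -1], [0, 0, 0, 0, 0, 0, -1], [0, 0, 0, 0, 0, 0, 0.2], [0, 0, 0, 0, 0, 0, 0.2], [0, 0, 0, 0, 0, 0, 0.2]]}}

```text
clock: 19.65
tcp_pos: [0.6095, 0.0299, 0.1185]
orientation: [0.0, -0.087, 0.996, -0.0]
wrist_force: [-0.5, 0.4, 0.7]
finger_gap: 0.0512
grip_force: 0.0
```

Request:
{"name": "step_arm", "arguments": {"deltas": [[0, 0, 15, 0, 0, 0, 0.2], [0, 0, 20, 0, 0, 0, 0.2], [0, 0, 10, 0, 0, 0, 0.2], [0, 0, 0, 0, 0, 0, -1], [0, 0, 0, 0, 0, 0, -1]]}}

```text
clock: 20.15
tcp_pos: [0.6092, 0.0299, 0.1629]
orientation: [0.0, -0.087, 0.996, 0.0]
wrist_force: [-0.4, -0.3, -0.8]
finger_gap: 0.0229
grip_force: 0.0
```

Request:
{"name": "step_arm", "arguments": {"deltas": [[-1, 0, 0, 0, 0, 0, -1], [0, 0, 0, 0, 0, 0, -1], [0, 0, 0, 0, 0, 0, -1], [0, 0, 0, 0, 0, 0, -1], [0, 0, 0, 0, 0, 0, -1]]}}

```text
clock: 20.65
tcp_pos: [0.6081, 0.0299, 0.163]
orientation: [-0.0, -0.087, 0.996, 0.0]
wrist_force: [-0.8, -0.2, 0.2]
finger_gap: -0.0001
grip_force: 0.0
```

Fingers are shut above the new cartridge, whose top should be at about 0.1405. I press down now.

Request:
{"name": "step_arm", "arguments": {"deltas": [[0, 0, -10, 0, 0, 0, -1], [0, 0, -8, 0, 0, 0, -1], [0, 0, -3, 0, 0, 0, -1], [0, 0, -2, 0, 0, 0, -1], [0, 0, 0, 0, 0, 0, -1]]}}

```text
clock: 21.15
tcp_pos: [0.6077, 0.0299, 0.1401]
orientation: [-0.0, -0.087, 0.996, 0.0]
wrist_force: [-1.5, 0.6, 2.3]
finger_gap: 0.0
grip_force: 1.2
```

Request:
{"name": "step_arm", "arguments": {"deltas": [[0, 0, -1, 0, 0, 0, -1], [0, 0, -1, 0, 0, 0, -1], [0, 0, -1, 0, 0, 0, -1], [0, 0, 0, 0, 0, 0, -1]]}}

```text
clock: 21.55
tcp_pos: [0.6078, 0.0299, 0.1376]
orientation: [-0.0, -0.087, 0.996, 0.0]
wrist_force: [-4.1, -0.4, 5.5]
finger_gap: -0.0002
grip_force: 2.3
```

Request:
{"name": "step_arm", "arguments": {"deltas": [[0, 0, -1, 0, 0, 0, -1], [0, 0, -1, 0, 0, 0, -1], [0, 0, -1, 0, 0, 0, -1], [0, 0, 0, 0, 0, 0, -1]]}}

```text
clock: 21.95
tcp_pos: [0.6077, 0.03, 0.1346]
orientation: [-0.0, -0.087, 0.996, 0.0]
wrist_force: [-4.3, -0.3, 5.4]
finger_gap: 0.0
grip_force: 2.6
```

Request:
{"name": "step_arm", "arguments": {"deltas": [[0, 0, -1.5, 0, 0, 0, -1], [0, 0, -1.5, 0, 0, 0, -1], [0, 0, -1.5, 0, 0, 0, -1], [0, 0, -1.5, 0, 0, 0, -1], [0, 0, 0, 0, 0, 0, -1]]}}

```text
clock: 22.45
tcp_pos: [0.6077, 0.0299, 0.1288]
orientation: [-0.0, -0.087, 0.996, -0.0]
wrist_force: [-4.5, -0.9, 6.8]
finger_gap: 0.0003
grip_force: 3.2
```

Request:
{"name": "step_arm", "arguments": {"deltas": [[0, 0, -1.5, 0, 0, 0, -1], [0, 0, -1.5, 0, 0, 0, -1], [0, 0, -1.5, 0, 0, 0, -1], [0, 0, -1, 0, 0, 0, -1], [0, 0, 0, 0, 0, 0, -1]]}}

```text
clock: 22.95
tcp_pos: [0.6077, 0.0299, 0.1236]
orientation: [-0.0, -0.087, 0.996, -0.0]
wrist_force: [-5.9, -0.4, 8.5]
finger_gap: -0.0001
grip_force: 4.1
```

Request:
{"name": "step_arm", "arguments": {"deltas": [[0, 0, -1, 0, 0, 0, -1], [0, 0, -1, 0, 0, 0, -1], [0, 0, 0, 0, 0, 0, -1]]}}

```text
clock: 23.25
tcp_pos: [0.6077, 0.0299, 0.1218]
orientation: [0.0, -0.087, 0.996, -0.0]
wrist_force: [-6.5, 0.1, 8.7]
finger_gap: 0.0001
grip_force: 4.5
```

Request:
{"name": "step_arm", "arguments": {"deltas": [[-0.3, 0, -1, 0, 0, 0, -1], [-0.3, 0, -1, 0, 0, 0, -1], [0, 0, -1, 0, 0, 0, -1], [0, 0, 0, 0, 0, 0, -1]]}}

```text
clock: 23.65
tcp_pos: [0.6076, 0.0299, 0.1191]
orientation: [0.001, -0.087, 0.996, -0.0]
wrist_force: [-4.5, -0.0, 10.5]
finger_gap: 0.0003
grip_force: 4.8
```

Request:
{"name": "step_arm", "arguments": {"deltas": [[0, 0, -0.7, 0, 0, 0, -1], [0, 0, 0, 0, 0, 0, -1]]}}

```text
clock: 23.85
tcp_pos: [0.6077, 0.0299, 0.1185]
orientation: [0.001, -0.087, 0.996, -0.0]
wrist_force: [-5.0, -0.6, 9.5]
finger_gap: 0.0001
grip_force: 5.1
```

Request:
{"name": "step_arm", "arguments": {"deltas": [[0, 0, -0.7, 0, 0, 0, -1], [0, 0, 0, 0, 0, 0, -1]]}}

```text
clock: 24.05
tcp_pos: [0.6076, 0.0299, 0.1178]
orientation: [0.001, -0.087, 0.996, -0.0]
wrist_force: [-5.2, -0.2, 10.9]
finger_gap: -0.0002
grip_force: 5.3
```

Request:
{"name": "step_arm", "arguments": {"deltas": [[0, 0, -0.6, 0, 0, 0, -1], [0, 0, 0, 0, 0, 0, -1]]}}

```text
clock: 24.25
tcp_pos: [0.6077, 0.0299, 0.1176]
orientation: [0.001, -0.087, 0.996, -0.0]
wrist_force: [-5.8, 0.6, 13.3]
finger_gap: 0.0
grip_force: 6.4
```

Request:
{"name": "step_arm", "arguments": {"deltas": [[0, 0, -0.5, 0, 0, 0, -1], [0, 0, 0, 0, 0, 0, -1]]}}

```text
clock: 24.45
tcp_pos: [0.6077, 0.0299, 0.1175]
orientation: [0.001, -0.087, 0.996, -0.0]
wrist_force: [-6.9, -0.6, 14.8]
finger_gap: 0.0001
grip_force: 7.4
```

Request:
{"name": "step_arm", "arguments": {"deltas": [[0, 0, -0.4, 0, 0, 0, -1], [0, 0, 0, 0, 0, 0, -1]]}}

```text
clock: 24.65
tcp_pos: [0.6077, 0.0299, 0.1174]
orientation: [0.001, -0.087, 0.996, -0.0]
wrist_force: [-8.1, 0.2, 16.0]
finger_gap: -0.0001
grip_force: 8.2
```

Request:
{"name": "step_arm", "arguments": {"deltas": [[0, 0, 4, 0, 0, 0, -1], [0, 0, 6, 0, 0, 0, -1], [0, 0, 20, 0, 0, 0, -1], [0, 0, 40, 0, 0, 0, -1], [-30, 40, 40, 0, 0, 0, -1]]}}

```text
clock: 25.15
tcp_pos: [0.587, 0.0587, 0.2169]
orientation: [0.002, -0.084, 0.996, -0.001]
wrist_force: [-0.1, 0.7, 0.7]
finger_gap: -0.0002
grip_force: 0.0
```

Request:
{"name": "step_arm", "arguments": {"deltas": [[-40, 45, 0, 0, 0, 0, -1], [-20, 45, 0, 0, 0, 0, -1], [0, 45, 0, 0, 0, 0, -1], [0, 45, 0, 0, 0, 0, -1], [0, 0, 0, 0, 0, 0, -1]]}}

```text
clock: 25.65
tcp_pos: [0.5308, 0.2385, 0.2159]
orientation: [0.001, -0.09, 0.996, 0.001]
wrist_force: [0.2, -0.3, -0.3]
finger_gap: -0.0001
grip_force: 0.0
```

Run:
```python
from h import *
c=read_camera("top"); P=cloud(c); c0=dict(np.load("top0.npz")); P0=cloud(c0)
print("now",np.percentile(P[182:195,318:324,2],[10,50,90]),"start",np.percentile(P0[182:195,318:324,2],[10,50,90]))
s=read_camera("scene"); print("scene",np.percentile(cloud(s)[195:203,253:262,2],[10,50,90]))
q=P[185:300,170:265].reshape(-1,3); q=q[(q[:,2]>.075)&(q[:,2]<.1)]; print("old top",len(q),q.mean(0))
a=c["image"][90:320,60:480,::-1]; cv2.imwrite("pics/end.png",np.vstack([cv2.resize(a,(630,345)),cv2.resize(s["image"][165:230,220:300,::-1],(300,244)) @np.eye(3) if 0 else cv2.copyMakeBorder(cv2.resize(s["image"][165:230,220:300,::-1],(300,244)),0,0,0,330,0)]))
```

```text
now [0.12081548 0.12265873 0.12753592] start [0.12086024 0.12330307 0.12636699]
scene [0.11862434 0.12202072 0.12513202]
old top 0 [nan nan nan]<stdin>:5: RuntimeWarning: Mean of empty slice.
  ret = um.true_divide(
```

View pics/end.png

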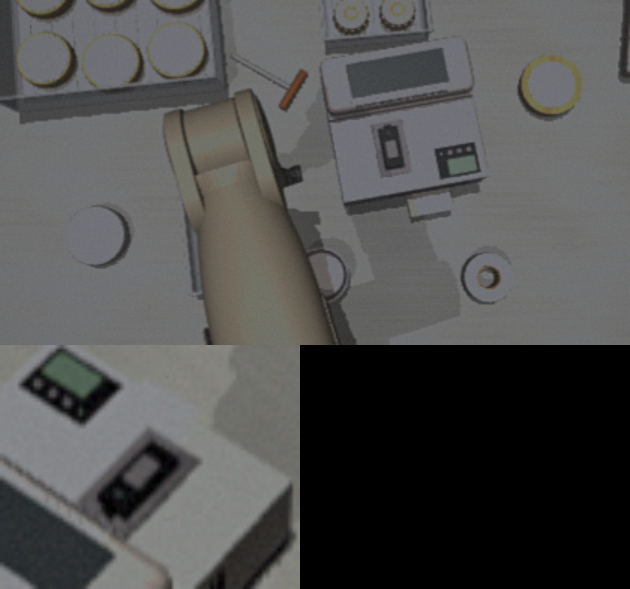

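The new cartridge sits low in the bay at (390,150), with its top at 0.1225, the same height as the held cartridge at the start. The arm is hiding the tub, where the old cartridge was last seen standing. Nothing has been touched since, so I'm handing in.

```bash
python3 -c "
from workcell import *
print(hand_in())"
```

```text
the job is handed in; nothing more can be done
None
```

The job is handed in at about 26 s of the 72 s allowed, with no verdict returned: the empty cartridge was last seen standing in the tub before the arm hid it, the new one is held down in the bay (top at 0.1225 m, as the old one was), and the highest press I read was about 16 N.

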